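Open the sample case and block the gap beside the cans

TASK

Press the release button on the front of the grey sample case so that its lid springs open to its stop by itself. Then stand the wooden block that fills the empty space beside the two cans upright in that space, down on the floor of the case, so that the cans cannot shift. Leave the lid open and everything else where it stands.

Things in the scene. Friction and masses are not known exactly. Their poses are not given: they have to be found in the camera images.
- case: Grey clamshell sample case, fixed to the table, turned up to 15 deg. Origin: centre of its underside, on the table; x from front (button, robot side) to back (hinge), y to its left, z up. Inner space 76 (x) by 190 mm (y), centred; floor top at z 6 mm; walls 6 mm; rim at z 74 mm, projecting to x +-53, y +-103 mm. Closed lid: top at z 128 mm. Two sealed cans stand inside, at the left.
- latch (a point): Top of the bolt guide on the console in front of the case: 77 mm in front of the case's origin, 97 mm over the table; the guide is 16 mm (x) by 36 mm (y). The console is 64 mm wide (y); from 44 to 86 mm in front of the case's origin it is 74 mm high, from 86 to 140 mm only 46 mm high, where it bears the button.
- release_top (a point): Centre of the top face of the release button: a round steel cap 34 mm across in a black housing, 114 mm in front of the case's origin, 70 mm over the table. It is pressed straight down; travel 8 mm, 5 N when fully down, springs back.
- release (a joint): How far the button is pressed, m: 0 out, 0.008 fully in. Pressing it beyond about 0.005 draws the latch bolt off the lid.
- lid (a joint): Angle of the lid, rad: 0 closed and latched, 2.0 open at its stop, leaning back 25 deg past upright. Once unlatched its hinge spring swings it up and back to the stop in about a second and holds it; nothing moves towards the robot. Hinge line: along y at x +54 mm, z 74 mm of the case.
- gap_floor (a point): Middle of the gap at the right (-y) end of the case, on its floor, 6 mm over the table, 71.5 mm right of the case's origin; axes as the case's. The gap reaches 23.5 mm to the right (end wall), about 23 mm to the left (near can), and 38 mm to front and back.
- thick_block_center (a point): Centre, half-way up, of the loose wooden block that fills the gap: 56 (x) by 43 (y) by 112 mm high, 0.1 to 0.2 kg, standing upright on the table. Over the lowest 28 mm it tapers to 33 mm in y. Its 43 mm goes along the case's y. In the case its top is 44 mm above the rim: held across its 56 mm near the top (40 mm above this point), the fingers stay above the rim.
- thin_block_center (a point): Centre, half-way up, of the second loose wooden block, 56 (x) by 26 (y) by 112 mm high, tapered foot, standing upright: too thin for the gap, not to be used. The two blocks may change places.
- sample_can_1: Left sealed can in the case, against its left end: 71 mm in diameter, 107 mm high, top 113 mm over the table; origin at the centre of its underside, z up.
- sample_can_2: Right sealed can in the case, next to the gap; same size and origin.
- sealed_can_1: Bystander: sealed can on the table to the right, 71 mm across, 107 mm high; origin at the centre of its underside.
- sealed_can_2: Bystander: second such can on the table.
- sealed_can_3: Bystander: third such can on the table.
- tape_roll: Bystander: white roll of tape with an orange core, 68 mm across, 24 mm high, lying flat at the right; origin at the centre of its underside.

How it is judged (in metres and radians):
On the way, in this order (a step that is already met when the one before it is completed fails the run):
1. the lid has sprung open to its stop (value of joint lid above 1.85 rad), for 0.2 s.
2. the thick block stands in the gap on the floor of the case (z of thick_block_center in the frame of gap_floor between 0.05 and 0.06 m and horizontal distance between thick_block_center and gap_floor below 0.016 m and angle between thick_block_center's own z axis and vertical below 0.1 rad), for 0.2 s.
At the end, for the whole second after the job is handed in: The lid stands open at its stop (over 1.85 rad); the thick block stands upright (within 0.1 rad) in the gap, its foot on the floor of the case (within 4 mm) and its centre within 16 mm of the gap's middle; both sample cans still stand upright on the floor of the case (all of step 2 and value of joint lid above 1.85 rad and z of each of sample_can_1, sample_can_2 in the frame of case below 0.01 m and angle between each of sample_can_1, sample_can_2's own z axis and vertical below 0.08 rad and horizontal distance between each of sample_can_1, sample_can_2 and case below 0.075 m); the robot touches nothing.
It fails at once if the robot forced the lid (over 10 N) (contact force between any of the fingers, the arm and lid above 10 N).
It fails at once if the thin block was moved more than 5 cm (distance of thin_block_center from where it was at the start of the episode above 0.05 m).
It fails at once if a can or the tape roll on the table was moved more than 3 cm (distance of any of sealed_can_1, sealed_can_2, sealed_can_3, tape_roll from where it was at the start of the episode above 0.03 m).
It also fails if it takes over 48 s, if anything falls off the work surface, if the arm or the gripper's body presses on something with over 40 N, if the wrist force passes 120 N, or if a joint passes its speed limit or range.

ROBOT

A 6-joint arm with a two-finger parallel gripper is mounted at the origin on the work surface; the furniture and walls round the work are solid. World frame = base frame: x ahead of the robot, y to its left, z up, the work surface at z = 0. Lengths are in m, angles in degrees, forces in N, time in s.
With the tool pointing down it reaches from about 0.4 to 0.825 m from the base axis. Payload 7 kg.
Tool frame: the origin (TCP) lies midway between the tips of the shut fingers; the grasp point (between the pads) lies 19 mm behind it; z points along the fingers, x is the direction in which the jaws open and shut, and the axes are right-handed (so a half turn about z gives the same grasp; the last joint's range is limited). The gripper opens to 88 mm and grips with 3 to 60 N. Pads are 19 mm wide; open, the fingers measure 130 mm over their backs; the gripper's body (78 mm by 193 mm) begins 47 mm behind the grasp point.
Start: joints at [88.642, 20.546, 0.682, 0, -70.136, -16.507], TCP at [0.207, 0.642, 0.227] pointing down, gripper open.
Joint ranges: [-176.03, 176.03], [-82.01, 121.73], [-58.28, 71.71], [-173.87, 95.51], [-174.79, -0.11], [-173.66, 173.66]. Speed limits (degrees/s): [136.94, 136.94, 172.46, 180, 180, 180].

INTERFACE

Orientations are given as [roll, pitch, yaw] about the fixed x, y, z axes, in that order (R = Rz(yaw) Ry(pitch) Rx(roll)).
In Python, from plant import ctrl, vision, nets gives the robot as it stands.
- The arm moves only by the shell command python3 -m jog 'ROWS'. ROWS is text: rows parted by semicolons, each of 7 numbers parted by spaces: the turn, a rotation vector about the tool's x, y, z in units of 0.1 rad (1.0 is 0.1 rad), then the shift along the tool's x, y, z in units of 4 cm (1.0 is 4 cm), then the opening, from -1 (shut) to 1 (fully open). In form: rx ry rz x y z jaw; .... A call has 1 to 8 rows; each row shifts and turns the commanded pose from where the row before left it, along the tool's axes as they then stand; what a row does not reach is not made up. A row lasts 1/8 s, in which the tool goes at most 62.5 mm and 10.7 degrees, less where a joint would pass 70% of its speed; a pose out of reach is approached as far as the arm can. A call with a number of a shift or a turn outside -1 to 1 is refused whole. A call with a gripper value outside its range is refused whole. The fingers move at their own pace and stop on an object; the grip force is fixed at half the most. Time passes only in rows, so rows that do not move let the fingers close. It gives the time, the measured TCP pose, the force and the opening at its end, in the units of the state.
- ctrl.get_obs(): the state, without advancing time (a new reading comes with each control period).
- vision.snapshot(name): name is "side" or "top" or "wrist"; returns (picture, depth): 420x560x3 uint8, red, green, blue; 420x560 float32, m along the optical axis (not along the pixel's ray), 0 where there is no reading.
- vision.camera_info(name): a dict with "camera_matrix" (3x3 intrinsics, pixels), "D" ([k1, k2, p1, p2, k3] as OpenCV has them; the pictures are not rectified), "camera_from_world" (4x4, takes a point from world to camera coordinates); the wrist camera has in their place "tool_from_camera" (4x4, takes a point from camera to tool coordinates, whose origin is the TCP and whose axes are the tool frame's). Camera axes: x right, y down, z forward; pixel columns grow to the right and rows downward; lengths in m; the calibration is good to about 2 mm. A picture is of the moment at which its call begins: read the wrist's pose just before it. camera_info takes no time and is no camera call.
- ctrl.close_job(): hands the job in, once; it reports no verdict.
Trained networks look in the newest picture that a camera, given by its name, has taken for a name from the list of things; names that differ only in an ending like _2 or _b are one class to them, and where a whole thing is asked for, a point or a joint stands for the part that bears it (a point fixed in the world has none). Each returns a list of dicts, best first, with "score" (0 to 1); they miss things now and then, are a little off and sometimes report something else, mostly with a low value. They report only what shows in the picture. A call takes as long as a camera call.
- nets.boxes_of(target, camera): "location" ([x, y, z] in m, in world coordinates, good to about 4 mm: the middle of the surface that is visible of it).
The state is a dict: "clock": time; "joint_pos": joint angles; "qvel": joint speeds; "tau": joint torques, N m; "tool_pos": TCP position; "orientation": TCP orientation; "force": force on the tool from outside, world axes, zero at the start; "moment": the same for the moment, N m; "opening": finger opening in m.
Only numpy, scipy, OpenCV 4.12 (cv2) and the standard library are available. Lean on these libraries where they do the work, as an engineer would, in place of code of your own. Each camera call takes 0.05 s, during which the arm holds its last target.

## Working session

There is one attempt and no reset: what is moved stays moved. The work goes in short steps, Python scripts to look and compute and a shell command to move; the robot and the scene stay as the last step left them, time stands still between calls to the robot, and variables do not carry over. Pictures are saved under pics/ and viewed, and the job is handed in when it is done.

```bash
ls; mkdir -p pics; cat > h.py <<'E'
import numpy as np, cv2
from plant import ctrl, vision, nets
def snap(n,f):
    o=ctrl.get_obs(); p,d=vision.snapshot(n); cv2.imwrite('pics/'+f,p[:,:,::-1]); return o,p,d
E
python3 - <<'E'
from h import *
print(ctrl.get_obs())
for c in ['top','side','wrist']:
    snap(c,c+'0.png'); i=vision.camera_info(c); print(c,{k:np.round(v,3).tolist() if not isinstance(v,str) else v for k,v in i.items()})
for t in ['case','latch','release_top','thick_block_center','thin_block_center','sample_can_1','tape_roll','lid']:
  for c in ['top','side']:
    try: print(t,c,[(np.round(b['location'],3).tolist(),round(b['score'],2)) for b in nets.boxes_of(t,c)])
    except Exception as e: print(t,c,e)
print(ctrl.get_obs()['clock'])
E
```

```text
pics
{'clock': 0.0, 'joint_pos': array([ 8.86439555e+01,  2.05915874e+01,  6.32681693e-01, -2.02718840e-02,
       -7.01355253e+01, -1.65070285e+01]), 'qvel': array([-0.00087298, -0.07286042,  0.0520455 ,  0.0075549 ,  0.01333631,
        0.0113869 ]), 'tau': array([-3.94483031e-04, -5.82716274e+01,  2.93054366e+01,  6.99729323e+00,
        7.06183855e-03, -1.61405947e-04]), 'tool_pos': array([0.20692468, 0.64197702, 0.2256122 ]), 'orientation': array([-1.79991438e+02, -9.59541094e-02, -1.07869984e+02]), 'force': array([ 0.84557323,  0.66799718, -0.47260163]), 'moment': array([-0.01445457, -0.00363841, -0.01808825]), 'opening': 0.08745993118110733}
top {'camera_matrix': [[526.084, 0.0, 278.654], [0.0, 526.084, 212.122], [0.0, 0.0, 1.0]], 'D': [-0.053, 0.0, 0.0, 0.0, 0.0], 'camera_from_world': [[0.127, -0.992, 0.004, -0.071], [-0.971, -0.125, -0.203, 0.564], [0.201, 0.022, -0.979, 1.411], [0.0, 0.0, 0.0, 1.0]]}
side {'camera_matrix': [[416.275, 0.0, 279.805], [0.0, 416.275, 211.034], [0.0, 0.0, 1.0]], 'D': [0.032, 0.0, 0.0, 0.0, 0.0], 'camera_from_world': [[-0.945, -0.327, -0.003, 0.5
[... 568 characters left out ...]
2, -0.36, 0.102], 0.41)]
release_top side [([0.46, -0.023, 0.068], 0.57)]
thick_block_center top [([0.592, 0.302, 0.11], 0.75), ([0.46, -0.356, 0.101], 0.62), ([0.55, -0.023, 0.128], 0.23)]
thick_block_center side [([0.595, 0.31, 0.111], 0.97)]
thin_block_center top [([0.432, 0.313, 0.109], 0.77), ([0.459, -0.357, 0.102], 0.19)]
thin_block_center side [([0.44, 0.328, 0.113], 0.62)]
sample_can_1 top [([0.436, 0.313, 0.109], 0.74), ([0.55, -0.021, 0.125], 0.72), ([0.456, -0.032, 0.073], 0.51)]
sample_can_1 side []
tape_roll top [([0.727, -0.318, 0.028], 0.62)]
tape_roll side [([0.732, -0.319, 0.023], 0.79)]
lid top [([0.561, -0.016, 0.129], 0.72)]
lid side [([0.566, -0.002, 0.129], 0.59)]
0.95
```

View pics/top0.png

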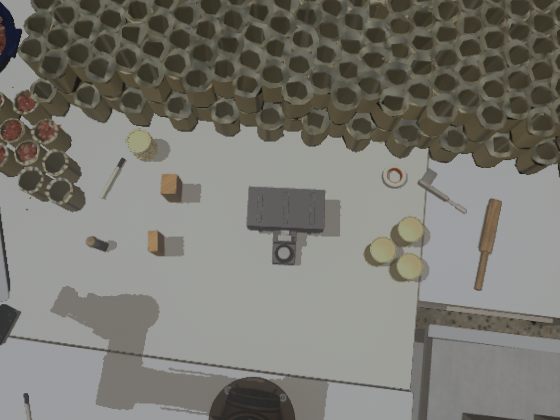

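View pics/side0.png

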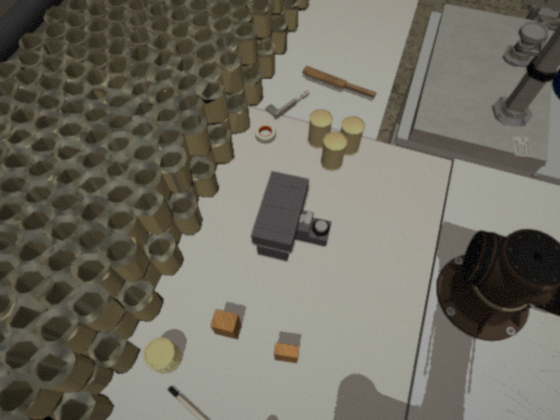

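```bash
cat >> h.py <<'E'
def cloud(n,d,o=None):
    i=vision.camera_info(n); K=np.array(i['camera_matrix']); D=np.array(i['D'])
    v,u=np.mgrid[0:d.shape[0],0:d.shape[1]]
    p=cv2.undistortPoints(np.stack([u.ravel(),v.ravel()],1).astype(float)[:,None],K,D)[:,0]
    z=d.ravel().astype(float); P=np.c_[p*z[:,None],z,np.ones_like(z)]
    if o is None: T=np.linalg.inv(np.array(i['camera_from_world']))
    else:
        from scipy.spatial.transform import Rotation as R
        W=np.eye(4);W[:3,:3]=R.from_euler('xyz',o['orientation'],degrees=True).as_matrix();W[:3,3]=o['tool_pos']; T=W@np.array(i['tool_from_camera'])
    return (P@T.T)[:,:3].reshape(d.shape+(3,)), d>0
def rect(C,ok,c,r,zlo,zhi):
    m=ok&(np.hypot(C[...,0]-c[0],C[...,1]-c[1])<r)&(C[...,2]>zlo)&(C[...,2]<zhi)
    q=C[m]; a=cv2.minAreaRect((q[:,:2]*1000).astype(np.float32)); return len(q),np.round(a[0],1),np.round(a[1],1),round(a[2],1),round(float(np.median(q[:,2])),4)
E
python3 - <<'E'
from h import *
for c in ['top','side']:
    o,p,d=snap(c,c+'1.png'); C,ok=cloud(c,d); np.save(c+'.npy',C)
    print(c,'thick',rect(C,ok,(.592,.305),.07,.095,.13))
    print(c,'thin',rect(C,ok,(.434,.318),.06,.095,.13))
    print(c,'lid',rect(C,ok,(.56,-.016),.16,.115,.15))
    print(c,'guide',rect(C,ok,(.49,-.03),.05,.088,.105))
    print(c,'btn',rect(C,ok,(.456,-.03),.04,.064,.08))
    print(c,'leftcan',rect(C,ok,(.69,.40),.09,.09,.13))
E
```

```text
top thick (361, array([596.9, 308.6]), array([57.6, 44.8]), 6.2, 0.1106)
top thin (224, array([437.2, 322.6]), array([55.2, 28.5]), 9.9, 0.1111)
top lid (3076, array([569., -17.]), array([109.7, 206.1]), 4.5, 0.1256)
top guide (127, array([500.5, -29.6]), array([33.1, 81.1]), 6.1, 0.0966)
top btn (150, array([461.8, -29.8]), array([56.7, 54.7]), 7.3, 0.0698)
top leftcan (14, array([714.4, 415.5]), array([59.2, 47.6]), 0.2, 0.0913)
side thick (474, array([598.8, 307.1]), array([56.4, 43. ]), 4.9, 0.111)
side thin (314, array([438.9, 322.7]), array([55.4, 26.3]), 10.7, 0.1113)
side lid (2807, array([570.3, -17.4]), array([108.3, 209. ]), 4.6, 0.1254)
side guide (111, array([501.5, -28.9]), array([31.4, 71.5]), 4.7, 0.0952)
side btn (124, array([463.9, -26.2]), array([46.4, 41.8]), 0.8, 0.0684)
side leftcan (3, array([720. , 428.3]), array([23.2, 61.6]), 66.0, 0.0901)
```

```bash
cat >> h.py <<'E'
from scipy.spatial.transform import Rotation as R
def plan(pos,yaw,n=8,jaw=-1,step=0.95,turn=0.95,via_dir=None):
    o=ctrl.get_obs(); p=np.array(o['tool_pos']); M=R.from_euler('xyz',o['orientation'],degrees=True)
    T=R.from_euler('xyz',[180,0,yaw],degrees=True); pos=np.array(pos,float); rows=[]
    if via_dir: # long way round: keep sign of turn
        pass
    for k in range(n):
        rv=(M.inv()*T).as_rotvec()
        if via_dir and np.linalg.norm(rv)>2 and rv[2]*via_dir<0: rv=rv-2*np.pi*rv/np.linalg.norm(rv)
        t=rv/0.1; t=t*min(1,turn/max(np.abs(t).max(),1e-9))
        s=M.inv().apply(pos-p)/0.04; s=s*min(1,step/max(np.abs(s).max(),1e-9))
        r=np.round(np.r_[t,s],2); rows.append(r)
        p=p+M.apply(r[3:]*0.04); M=M*R.from_rotvec(r[:3]*0.1)
    print('; '.join(' '.join('%g'%(x+0) for x in r)+' %g'%jaw for r in rows)); print('ends',np.round(p,4),np.round(M.as_euler('xyz',degrees=True),2), 'at',np.round(o['tool_pos'],4),np.round(o['orientation'],2),o['clock'])
E
python3 - <<'E'
from h import *
plan((.42,.22,.21),94.5,via_dir=1)
E
```

```text
0 0 0.95 0.95 -0.94 0.05 -1; 0 0 0.95 0.8 -0.95 0.04 -1; 0 0 0.95 0.65 -0.95 0.04 -1; 0 0 0.95 0.53 -0.95 0.04 -1; 0 0 0.95 0.42 -0.95 0.04 -1; 0 0 0.95 0.31 -0.95 0.03 -1; 0 0 0.95 0.21 -0.95 0.03 -1; 0 0 0.95 0.12 -0.95 0.03 -1
ends [0.3654 0.3286 0.2146] [-180.      0.   -151.41] at [0.2071 0.6424 0.2266] [-180.     -0.   -107.87] 1.05
```

```bash
python3 -m jog '0 0 0.95 0.95 -0.94 0.05 -1; 0 0 0.95 0.8 -0.95 0.04 -1; 0 0 0.95 0.65 -0.95 0.04 -1; 0 0 0.95 0.53 -0.95 0.04 -1; 0 0 0.95 0.42 -0.95 0.04 -1; 0 0 0.95 0.31 -0.95 0.03 -1; 0 0 0.95 0.21 -0.95 0.03 -1; 0 0 0.95 0.12 -0.95 0.03 -1'
python3 - <<'E'
from h import *
plan((.45,-.0,.18),94.5,via_dir=1)
E
```

```text
clock: 2.05
tool_pos: [0.3658, 0.3275, 0.2148]
orientation: [180.0, 0.0, -151.6]
force: [1.0, 0.3, -0.5]
opening: 0.0132
0 0 0.95 0.24 -0.95 0.1 -1; 0 0 0.95 0.14 -0.95 0.1 -1; 0 0 0.95 0.05 -0.95 0.1 -1; 0 0 0.95 -0.04 -0.95 0.1 -1; 0 0 0.95 -0.13 -0.95 0.1 -1; 0 0 0.95 -0.22 -0.95 0.1 -1; 0 0 0.95 -0.32 -0.95 0.1 -1; 0 0 0.95 -0.42 -0.95 0.1 -1
ends [0.4435 0.0246 0.1827] [1.7996e+02 1.0000e-02 1.6487e+02] at [0.3658 0.3275 0.2148] [ 1.7998e+02  3.0000e-02 -1.5158e+02] 2.05
```

```bash
python3 -m jog '0 0 0.95 0.24 -0.95 0.1 -1; 0 0 0.95 0.14 -0.95 0.1 -1; 0 0 0.95 0.05 -0.95 0.1 -1; 0 0 0.95 -0.04 -0.95 0.1 -1; 0 0 0.95 -0.13 -0.95 0.1 -1; 0 0 0.95 -0.22 -0.95 0.1 -1; 0 0 0.95 -0.32 -0.95 0.1 -1; 0 0 0.95 -0.42 -0.95 0.1 -1'
python3 - <<'E'
from h import *
plan((.454,-.026,.17),94.5,via_dir=1)
E
```

```text
clock: 3.05
tool_pos: [0.4442, 0.0248, 0.1828]
orientation: [180.0, 0.0, 164.9]
force: [0.1, 0.1, 0.9]
opening: 0.0003
0 0 0.95 -0.46 -0.95 0.26 -1; 0 0 0.95 -0.13 -0.2 0.06 -1; 0 0 0.95 0 0 0 -1; 0 0 0.95 0 0 0 -1; 0 0 0.95 0 0 0 -1; 0 0 0.95 0 0 0 -1; 0 0 0.95 0 0 0 -1; 0 0 0.95 0 0 0 -1
ends [ 0.4542 -0.026   0.17  ] [1.7994e+02 1.0000e-02 1.2134e+02] at [0.4442 0.0248 0.1828] [1.7996e+02 5.0000e-02 1.6489e+02] 3.05
```

```bash
python3 -m jog '0 0 0.95 -0.46 -0.95 0.26 -1; 0 0 0.95 -0.13 -0.2 0.06 -1; 0 0 0.95 0 0 0 -1; 0 0 0.95 0 0 0 -1; 0 0 0.95 0 0 0 -1; 0 0 0.95 0 0 0 -1; 0 0 0.95 0 0 0 -1; 0 0 0.95 0 0 0 -1'
python3 - <<'E'
from h import *
plan((.454,-.026,.11),94.5)
o,p,d=snap('wrist','w2.png'); snap('side','s2.png')
print([(np.round(b['location'],4).tolist(),round(b['score'],2)) for b in nets.boxes_of('release_top','wrist')])
C,ok=cloud('wrist',d,o)
print(rect(C,ok,(.456,-.028),.03,.066,.074),rect(C,ok,(.56,-.016),.16,.115,.15))
E
```

```text
clock: 4.05
tool_pos: [0.454, -0.0248, 0.17]
orientation: [180.0, 0.0, 121.3]
force: [0.1, 0.3, 0.1]
opening: 0.0005
0 0 0.95 -0.02 -0.01 0.95 -1; 0 0 0.95 -0.01 -0.01 0.55 -1; 0 0 0.95 0 0 0 -1; 0 0 0.95 0 0 0 -1; 0 0 0.88 0 0 0 -1; 0 0 0 0 0 0 -1; 0 0 0 0 0 0 -1; 0 0 0 0 0 0 -1
ends [ 0.454  -0.0262  0.11  ] [ 1.7997e+02 -1.0000e-02  9.4510e+01] at [ 0.454  -0.0248  0.17  ] [1.7997e+02 1.0000e-02 1.2132e+02] 4.05
[([0.4551, -0.0262, 0.0711], 0.98)]
(1416, array([462.9, -29.8]), array([32.8, 45.8]), 77.7, 0.0696) (5301, array([541.5, -70.5]), array([ 91.4, 179.2]), 35.2, 0.126)
```

View pics/w2.png

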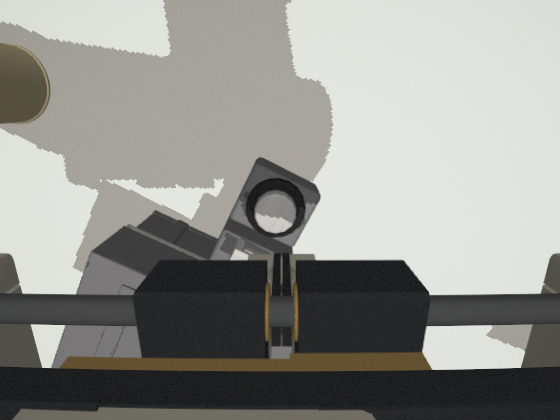

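View pics/s2.png

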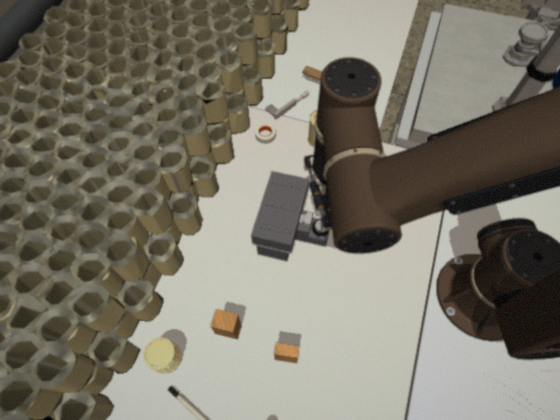

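```bash
python3 - <<'E'
from h import *
C0=np.load('top.npy')
o,p,d=snap('wrist','w3.png')
C,ok=cloud('wrist',d,o)
for r in range(170,250,8): print([f"{1000*C[r,c,2]:.0f}" for c in range(225,330,7)])
print('btn centre px', C[212,275])
c=C[212,275]
P=C[ok&(np.hypot(C[...,0]-.455,C[...,1]+.0262)<.04)]
rr=np.hypot(P[:,0]-.455,P[:,1]+.0262)
for a in range(0,40,3):
    z=P[(rr>a/1e3)&(rr<(a+3)/1e3),2]; print(a,len(z),np.round(np.percentile(z,[5,50,95]),4))
E
```

```text
['-1', '-0', '1', '-1', '45', '45', '45', '39', '23', '0', '-1', '-1', '0', '-1', '0']
['-1', '-1', '1', '0', '46', '46', '46', '48', '44', '43', '28', '8', '-1', '-1', '-0']
['-1', '1', '-1', '44', '46', '57', '58', '58', '58', '59', '52', '43', '31', '10', '-1']
['-1', '0', '2', '47', '57', '57', '67', '68', '67', '58', '56', '49', '45', '45', '0']
['-1', '1', '46', '46', '57', '69', '71', '70', '70', '70', '58', '59', '44', '44', '-0']
['-0', '43', '46', '57', '57', '70', '69', '70', '70', '69', '68', '59', '45', '-0', '-0']
['0', '45', '46', '46', '58', '69', '71', '69', '71', '70', '69', '58', '45', '1', '-1']
['64', '60', '52', '46', '57', '69', '70', '70', '70', '71', '58', '46', '1', '-1', '-1']
['74', '73', '70', '64', '57', '49', '56', '57', '56', '58', '45', '1', '0', '-1', '0']
['74', '74', '82', '73', '72', '66', '59', '52', '46', '46', '45', '-1', '-0', '-0', '-1']
btn centre px [ 0.45520439 -0.02917165  0.06990141]
0 121 [0.0692 0.2156 0.2282]
3 299 [0.0689 0.2152 0.2272]
6 448 [0.0689 0.1288 0.2278]
9 1135 [0.0692 0.1875 0.2151]
12 721 [0.0667 0.0705 0.2085]
15 606 [0.0571 0.0687 0.181 ]
18 491 [0.0567 0.0581 0.1817]
21 1207 [0.0459 0.0592 0.2644]
24 5538 [0.0446 0.2681 0.279 ]
27 7456 [0.0455 0.2706 0.2803]
30 6872 [0.045  0.2603 0.2792]
33 6333 [0.0432 0.2598 0.2783]
36 6355 [0.0013 0.2597 0.2782]
39 3081 [0.0422 0.2589 0.2777]
```

```bash
python3 -m jog '0 0 0.95 -0.02 -0.03 0.75 -1; 0 0 0.95 -0.02 -0.02 0.75 -1; 0 0 0.95 0 0 0.6 -1; 0 0 0.95 0 0 0.15 -1; 0 0 0.88 0 0 0 -1; 0 0 0 0 0 0 -1'

```

```text
clock: 5.0
tool_pos: [0.4531, -0.0272, 0.0797]
orientation: [-180.0, 0.0, 94.8]
force: [1.0, 0.7, -0.1]
opening: 0.0004
```

```bash
python3 -m jog '0 0 0 0 0 0.25 -1; 0 0 0 0 0 0.1 -1; 0 0 0 0 0 0.07 -1; 0 0 0 0 0 0 -1'

```

```text
clock: 5.5
tool_pos: [0.4536, -0.0269, 0.0631]
orientation: [179.9, -0.0, 94.7]
force: [1.1, 0.1, 5.4]
opening: 0.0004
```

```bash
python3 -m jog '0 0 0 0 0 0 -1; 0 0 0 0 0 -0.3 0; 0 0 0 0 0 -0.5 0.5; 0 0 0 0 0 -0.8 1; 0 0 0 0 0 -0.8 1; 0 0 0 0 0 -0.8 1;  0 0 0 0 0 -0.5 1'
python3 - <<'E'
from h import *
o,p,d=snap('side','s4.png')
C,ok=cloud('side',d); 
o,p,d=snap('top','t4.png'); Ct,okt=cloud('top',d)
for X,k in ((C,ok),(Ct,okt)):
  print('rim',rect(X,k,(.569,-.017),.13,.065,.082)); print(rect(X,k,(.60,.305),.07,.1,.13)); m=k&(np.hypot(X[...,0]-.69,X[...,1]+.0)<.12)&(X[...,2]>.15)&(X[...,0]>.6);print(m.sum(), np.percentile(X[m],[1,99],axis=0) if m.any() else 0)
plan((.597,.308,.18),-175)
E
```

```text
clock: 6.38
tool_pos: [0.4521, -0.0275, 0.2127]
orientation: [-180.0, -0.0, 94.7]
force: [0.7, -0.5, -0.0]
opening: 0.0548
rim (1954, array([561.6, -18. ]), array([242.5, 208.6]), 3.9, 0.0722)
(460, array([598.8, 307.5]), array([56.4, 42.3]), 5.4, 0.1113)
1117 [[ 0.65973089 -0.11043546  0.15026955]
 [ 0.71826288  0.09423665  0.1803466 ]]
rim (779, array([590.6, -35.4]), array([244.4, 200.8]), 34.6, 0.0718)
(345, array([597. , 308.7]), array([57.7, 44. ]), 4.5, 0.1109)
1135 [[ 0.65940929 -0.10850909  0.1503303 ]
 [ 0.71618644  0.09282339  0.18075347]]
0 0 -0.95 0.95 0.5 0.1 -1; 0 0 -0.95 0.95 0.63 0.11 -1; 0 0 -0.95 0.95 0.76 0.11 -1; 0 0 -0.95 0.95 0.93 0.12 -1; 0 0 -0.95 0.81 0.95 0.12 -1; 0 0 -0.95 0.66 0.95 0.11 -1; 0 0 -0.95 0.54 0.95 0.1 -1; 0 0 -0.95 0.35 0.79 0.08 -1
ends [0.597  0.3081 0.1799] [1.7988e+02 7.0000e-02 1.3823e+02] at [ 0.4531 -0.0273  0.2133] [ 1.7986e+02 -3.0000e-02  9.4690e+01] 6.475
```

View pics/s4.png

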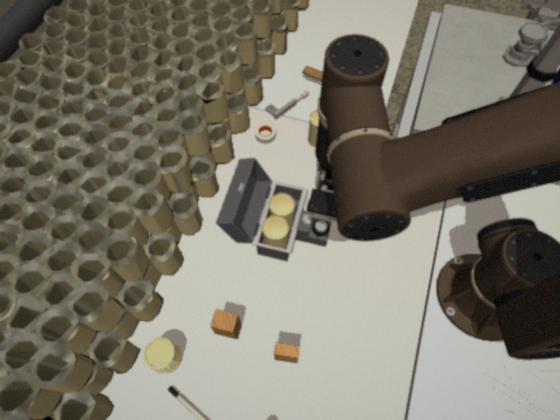

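View pics/t4.png

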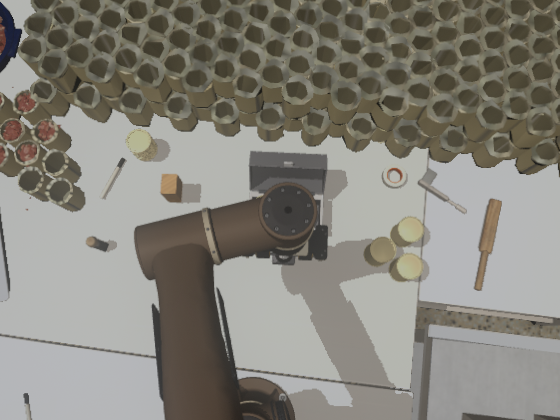

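```bash
python3 - <<'E'
from h import *
plan((.598,.308,.19),-175,via_dir=-1,jaw=1)
E
```

```text
0 0 -0.95 0.95 0.51 0.07 1; 0 0 -0.95 0.95 0.63 0.07 1; 0 0 -0.95 0.95 0.77 0.08 1; 0 0 -0.95 0.95 0.93 0.09 1; 0 0 -0.95 0.8 0.95 0.08 1; 0 0 -0.95 0.66 0.95 0.08 1; 0 0 -0.95 0.54 0.95 0.07 1; 0 0 -0.95 0.35 0.79 0.06 1
ends [0.5979 0.3079 0.1899] [1.7988e+02 7.0000e-02 1.3823e+02] at [ 0.4531 -0.0273  0.2133] [ 1.7986e+02 -3.0000e-02  9.4690e+01] 6.475
```

```bash
python3 -m jog '0 0 -0.95 0.95 0.51 0.07 1; 0 0 -0.95 0.95 0.63 0.07 1; 0 0 -0.95 0.95 0.77 0.08 1; 0 0 -0.95 0.95 0.93 0.09 1; 0 0 -0.95 0.8 0.95 0.08 1; 0 0 -0.95 0.66 0.95 0.08 1; 0 0 -0.95 0.54 0.95 0.07 1; 0 0 -0.95 0.35 0.79 0.06 1'
python3 - <<'E'
from h import *
o,p,d=snap('top','t5.png'); C,ok=cloud('top',d)
o,p,d=snap('side','s5.png'); Cs,oks=cloud('side',d); np.savez('open.npz',t=C,s=Cs)
plan((.598,.308,.155),-175,via_dir=-1,jaw=1)
E
```

```text
clock: 7.48
tool_pos: [0.5971, 0.3087, 0.1853]
orientation: [-179.8, -0.0, 138.4]
force: [1.1, -0.5, 0.7]
opening: 0.0875
0 0 -0.95 -0.04 -0.02 0.73 1; 0 0 -0.95 0 0 0 1; 0 0 -0.95 0 0 0 1; -0.01 0 -0.95 0 0 0 1; 0 -0.01 -0.95 0 0 0 1; -0.01 0 -0.95 0 0 0 1; 0 -0.01 -0.95 0 0 0 1; -0.01 0 -0.95 0 0 0 1
ends [0.598  0.3081 0.1551] [ 1.7999e+02 -3.0000e-02 -1.7801e+02] at [0.5974 0.3098 0.1843] [-1.7978e+02 -4.0000e-02  1.3844e+02] 7.575
```

View pics/t5.png

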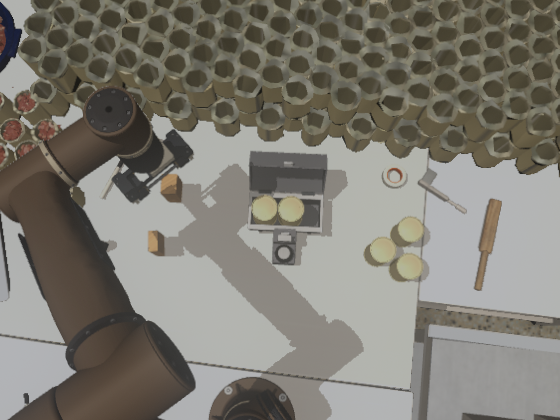

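```bash
python3 -m jog '0 0 -0.95 -0.04 -0.02 0.6 1; 0 0 -0.95 0 0 0.2 1; 0 0 -0.95 0 0 0 1; 0 0 -0.95 0 0 0 1; 0 0 -0.95 0 0 0 1; 0 0 -0.95 0 0 0 1; 0 0 -0.95 0 0 0 1; 0 0 -0.95 0 0 0 1'
python3 - <<'E'
from h import *
plan((.598,.308,.08),-175,via_dir=-1,jaw=1)
f=np.load('open.npz')
for k in 'ts':
    C=f[k]; print(k)
    B=C
    m=(np.abs(C[...,2]-.0735)<.006)&(C[...,0]>.50)&(C[...,0]<.64)&(np.abs(C[...,1]+.017)<.13)
    q=C[m]; print(len(q),cv2.minAreaRect((q[:,:2]*1000).astype(np.float32)))
    # cans tops
    m=(np.abs(C[...,2]-.113)<.006)&(C[...,0]>.50)&(C[...,0]<.65)&(np.abs(C[...,1]+.017)<.11)
    im=m.astype(np.uint8); n,l,st,ce=cv2.connectedComponentsWithStats(im)
    for i in range(1,n):
        if st[i,4]>100:
            q=C[l==i]; print('can',len(q),cv2.minEnclosingCircle((q[:,:2]*1000).astype(np.float32)))
    # floor of gap
    m=(np.abs(C[...,2]-.006)<.005)&(C[...,0]>.51)&(C[...,0]<.62)&(C[...,1]<-.04)&(C[...,1]>-.12)
    q=C[m]; 
    if len(q): print('floor',len(q),np.percentile(q,[2,50,98],axis=0))
    # lid front face
    m=(C[...,2]>.1)&(C[...,0]>.61)&(C[...,0]<.76)&(np.abs(C[...,1]+.01)<.12)
    q=C[m];
    for z in range(100,185,10):
        w=q[np.abs(q[:,2]*1000-z)<5]
        if len(w): print(z,len(w),np.round([w[:,0].min(),w[:,0].max(),w[:,1].min(),w[:,1].max()],3))
E
```

```text
clock: 8.57
tool_pos: [0.5973, 0.3049, 0.1542]
orientation: [-179.9, -0.1, -178.1]
force: [0.3, 0.3, 0.3]
opening: 0.0874
-0.01 -0.02 -0.55 -0.01 0.04 0.95 1; 0 0 0 -0.01 0.04 0.9 1; 0 0 0 0 0 0 1; 0 0 0 0 0 0 1; 0 0 0 0 0 0 1; 0 0 0 0 0 0 1; 0 0 0 0 0 0 1; 0 0 0 0 0 0 1
ends [0.5978 0.3081 0.0802] [-1.7999e+02 -1.0000e-02 -1.7498e+02] at [0.5973 0.3049 0.1542] [-1.7993e+02 -1.3000e-01 -1.7813e+02] 8.575
t
1311 ((570.040283203125, -17.161521911621094), (139.94088745117188, 211.69435119628906), 0.07970962673425674)
can 470 ((564.4866333007812, 41.52461624145508), 35.69002151489258)
can 477 ((571.0963745117188, -30.30192756652832), 35.49195098876953)
floor 364 [[ 0.51375209 -0.11202548  0.00113773]
 [ 0.57255209 -0.08681339  0.00496039]
 [ 0.61252173 -0.05641341  0.01042098]]
100 22 [ 0.624  0.692 -0.114  0.091]
110 19 [ 0.628  0.688 -0.113  0.091]
120 10 [ 0.633  0.656 -0.113  0.092]
130 16 [ 0.637  0.685 -0.113  0.092]
140 13 [ 0.641  0.721 -0.112  0.092]
150 288 [ 0.648  0.72  -0.112  0.096]
160 506 [ 0.651  0.718 -0.112  0.095]
170 360 [ 0.656  0.696 -0.11   0.092]
180 37 [ 0.658  0.68  -0.091  0.091]
s
1323 ((570.4963989257812, -15.9434814453125), (140.55154418945312, 213.0565185546875), 0.922175407409668)
can 958 ((572.333984375, 5.857250213623047), 71.08848571777344)
floor 61 [[ 0.51251635 -0.11731474  0.00135104]
 [ 0.54664788 -0.09871482  0.00450887]
 [ 0.55980805 -0.04646721  0.00943236]]
100 31 [ 0.629  0.687 -0.112  0.094]
110 66 [ 0.634  0.69  -0.115  0.095]
120 56 [ 0.636  0.695 -0.113  0.096]
130 54 [ 0.64   0.697 -0.111  0.096]
140 56 [ 0.645  0.705 -0.113  0.097]
150 305 [ 0.649  0.724 -0.112  0.097]
160 516 [ 0.654  0.717 -0.111  0.096]
170 341 [ 0.659  0.697 -0.115  0.093]
180 27 [ 0.67   0.68  -0.02   0.004]
```

```bash
python3 -m jog '0 0 -0.55 -0.01 0.04 0.9 1; 0 0 0 -0.01 0.03 0.7 1; 0 0 0 0 0 0.2 1; 0 0 0 0 0 0.05 1; 0 0 0 0 0 0 -1; 0 0 0 0 0 0 -1; 0 0 0 0 0 0 -1'
python3 - <<'E'
from h import *
snap('side','s6.png')
E
```

```text
clock: 9.45
tool_pos: [0.5993, 0.3093, 0.0817]
orientation: [180.0, 0.0, -175.1]
force: [-0.7, -0.2, -0.5]
opening: 0.0631
```

View pics/s6.png

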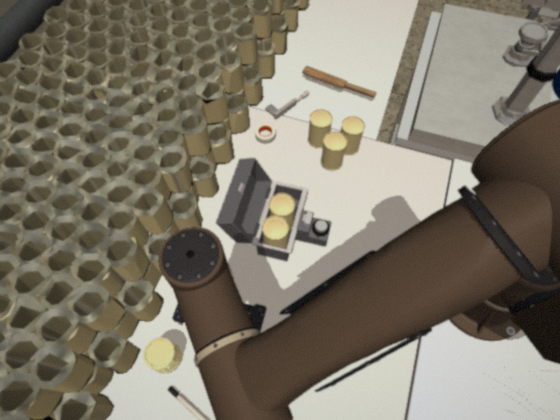

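```bash
python3 -m jog '0 0 0 0 0 0 -1; 0 0 0 0 0 0 -1; 0 0 0 0 0 0 -1; 0 0 0 0 0 0 -1'
python3 -m jog '0 0 0 0 0 -0.4 -1; 0 0 0 0 0 -0.6 -1;0 0 0 0 0 -0.6 -1; 0 0 0 0 0 0 -1'

```

```text
clock: 10.0
tool_pos: [0.5993, 0.3093, 0.0814]
orientation: [180.0, 0.0, -175.1]
force: [-0.2, -0.0, 5.6]
opening: 0.0556
clock: 10.5
tool_pos: [0.6, 0.3098, 0.1474]
orientation: [179.9, 0.2, -175.1]
force: [0.4, 0.7, -2.4]
opening: 0.056
```

```bash
sed -i "s/via_dir=None):/via_dir=None,tilt=0):/; s/T=R.from_euler('xyz',\[180,0,yaw\],degrees=True); /T=R.from_euler('xyz',[180,0,yaw],degrees=True)*R.from_rotvec([0,tilt,0]); /" h.py
python3 - <<'E'
from h import *
plan((.58,.15,.23),-175.5,n=6,step=.8)
E
```

```text
0.02 0.03 0.08 0.17 -0.8 -0.42 -1; 0 0 0 0.16 -0.8 -0.42 -1; 0 0 0 0.17 -0.8 -0.42 -1; 0 0 0 0.16 -0.8 -0.42 -1; 0 0 0 0.16 -0.74 -0.39 -1; 0 0 0 0 0 0 -1
ends [0.5798 0.15   0.2301] [ 1.7999e+02  1.0000e-02 -1.7553e+02] at [0.6    0.3098 0.1474] [ 179.88    0.18 -175.07] 10.5
```

```bash
python3 -m jog '0.02 0.03 0.08 0.1 -0.4 -0.5 -1; 0 0 0 0.16 -0.7 -0.5 -1; 0 0 0 0.17 -0.8 -0.5 -1; 0 0 0 0.16 -0.8 -0.4 -1; 0 0 0 0.16 -0.8 -0.25 -1; 0 0 0 0.05 -0.5 0 -1'
python3 - <<'E'
from h import *
plan((.5673,-.0882,.23),-175.5,n=8,step=.8,tilt=-.1)
E
```

```text
clock: 11.25
tool_pos: [0.5797, 0.1454, 0.2324]
orientation: [-179.9, -0.1, -175.6]
force: [-0.4, -0.2, -1.1]
opening: 0.0561
-0.01 -0.95 -0.01 0.1 -0.8 0.01 -1; -0.01 -0.07 -0.01 0.11 -0.8 0 -1; 0 0 0 0.11 -0.8 0 -1; 0 0 0 0.11 -0.8 0 -1; 0 0 0 0.1 -0.8 0 -1; 0 0 0 0.11 -0.8 -0.01 -1; 0 0 0 0.1 -0.8 0 -1; 0 0 0 0.03 -0.2 0 -1
ends [ 0.5673 -0.0883  0.2298] [ 179.98    5.73 -175.47] at [0.5797 0.1454 0.2324] [-1.7991e+02 -1.1000e-01 -1.7559e+02] 11.25
```

```bash
python3 -m jog '0 -0.3 0 0.1 -0.6 0 -1; 0 -0.3 0 0.1 -0.8 0 -1; 0 -0.3 0 0.11 -0.8 0 -1; 0 -0.1 0 0.11 -0.8 0 -1; 0 0 0 0.11 -0.8 0 -1; 0 0 0 0.11 -0.8 0 -1; 0 0 0 0.11 -0.8 0 -1; 0 0 0 0.03 -0.4 0 -1'
python3 - <<'E'
from h import *
plan((.5673,-.0882,.19),-175.5,n=4,step=.8,tilt=-.1)
o,p,d=snap('side','s7.png');o,p,d=snap('wrist','w7.png');o,p,d=snap('top','t7.png')
E
```

```text
clock: 12.25
tool_pos: [0.5662, -0.0881, 0.2289]
orientation: [-179.9, 5.5, -175.6]
force: [0.2, 0.3, -1.4]
opening: 0.0556
-0.02 -0.05 -0.02 0.05 0 0.8 -1; 0 0 0 0.02 0 0.17 -1; 0 0 0 0 0 0 -1; 0 0 0 0 0 0 -1
ends [ 0.5672 -0.0881  0.19  ] [-179.99    5.76 -175.49] at [ 0.5662 -0.0881  0.2289] [-179.88    5.47 -175.6 ] 12.25
```

View pics/s7.png

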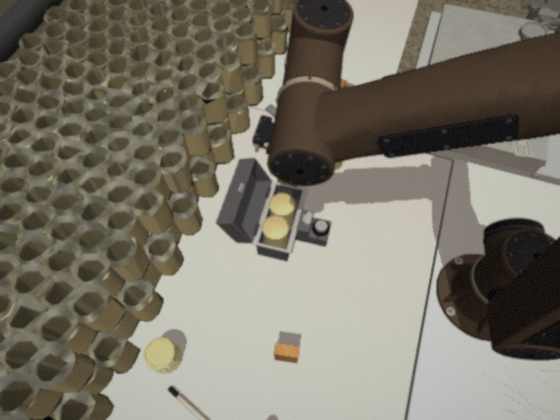

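View pics/w7.png

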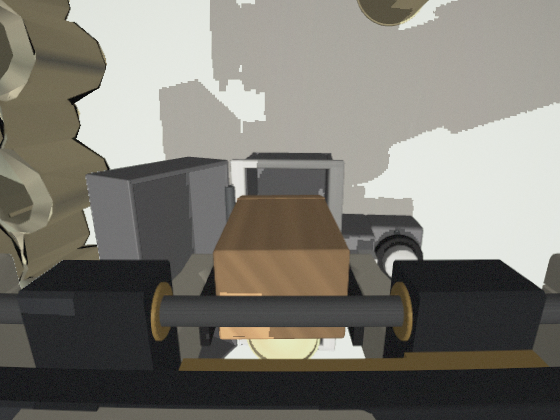

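View pics/t7.png

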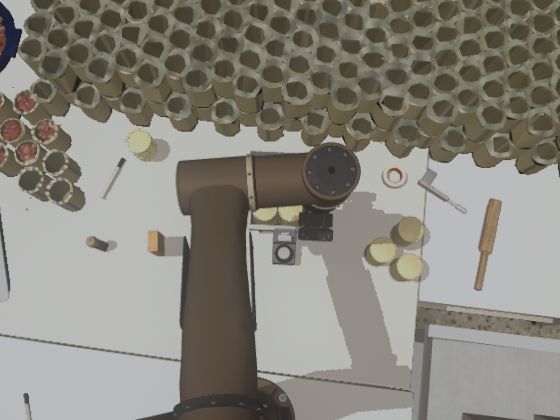

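```bash
python3 - <<'E'
from h import *
o,p,d=snap('wrist','w8.png'); C,ok=cloud('wrist',d,o)
a=np.radians(4.55); ex=np.array([np.cos(a),np.sin(a)]); ey=np.array([-ex[1],ex[0]])
L=C.copy(); q=C[...,:2]-np.array([.5697,-.017]); L[...,0]=q@ex; L[...,1]=q@ey
for r in list(range(150,345,8)): print(r,[ '%d,%d,%d'%tuple(1000*L[r,c]) for c in (236,250,265,290,315,330,338)])
E
```

```text
150 ['64,-103,0', '48,-103,0', '30,-103,0', '2,-103,0', '-25,-104,0', '-41,-104,0', '-50,-104,0']
158 ['47,-104,73', '34,-104,71', '20,-104,72', '-24,-148,386', '-25,-105,71', '-38,-105,70', '-46,-105,70']
166 ['47,-97,73', '38,-94,55', '20,-97,72', '-2,-97,72', '-25,-97,73', '-39,-98,72', '-46,-98,73']
174 ['48,-89,72', '38,-86,56', '30,-77,6', '1,-77,7', '-25,-78,6', '-39,-90,72', '-46,-90,73']
182 ['48,-81,72', '38,-78,57', '30,-68,6', '2,-68,5', '-26,-68,5', '-39,-83,74', '-46,-83,74']
190 ['48,-74,74', '38,-70,59', '30,-58,5', '1,-59,5', '-26,-59,6', '-39,-75,73', '-47,-76,74']
198 ['48,-66,74', '15,-93,176', '6,-93,176', '-9,-93,175', '-25,-93,173', '-40,-67,72', '-47,-68,74']
206 ['20,-93,197', '12,-93,196', '3,-93,195', '-11,-94,195', '-25,-93,193', '-40,-60,73', '-47,-60,73']
214 ['16,-93,212', '9,-93,211', '1,-93,210', '-12,-94,211', '-25,-93,208', '-33,-94,208', '-48,-52,73']
222 ['13,-93,225', '6,-93,225', '0,-93,224', '-13,-93,223', '-25,-93,222', '-33,-94,222', '-48,-44,73']
230 ['10,-94,238', '4,-93,236', '-2,-94,237', '-14,-93,235', '-25,-94,235', '-32,-94,234', '-36,
[... 792 characters left out ...]
15,-73,259', '-26,-74,258', '-32,-73,257', '-36,-72,255']
302 ['-5,-100,310', '-9,-101,311', '-12,-100,310', '-19,-101,309', '-25,-100,308', '-29,-100,307', '-31,-101,309']
310 ['-5,-99,312', '-9,-99,312', '-24,-148,386', '-19,-99,311', '-25,-99,310', '-29,-100,310', '-31,-100,311']
318 ['-5,-98,313', '-9,-97,312', '-13,-97,312', '-19,-97,311', '-25,-97,310', '-29,-97,310', '-31,-97,310']
326 ['-5,-95,313', '-9,-95,312', '-13,-95,312', '-19,-94,310', '-25,-94,310', '-29,-94,310', '-31,-94,310']
334 ['7,-53,261', '1,-54,261', '-5,-53,260', '-15,-53,258', '-26,-53,258', '-33,-53,256', '-36,-53,257']
342 ['55,95,77', '32,66,113', '17,66,111', '-6,64,112', '-29,64,109', '-46,91,72', '-62,146,0']
```

```bash
python3 - <<'E'
from h import *
plan((.5672,-.0892,.14),-175.5,n=5,step=.6,tilt=-.1)
E
```

```text
-0.02 -0.04 -0.01 0.06 -0.02 0.6 -1; 0 0 0 0.06 -0.02 0.6 -1; 0 0 0 0.06 -0.02 0.6 -1; 0 0 0 0.04 -0.01 0.42 -1; 0 0 0 0 0 0 -1
ends [ 0.5672 -0.0893  0.14  ] [ 180.      5.75 -175.5 ] at [ 0.5669 -0.0865  0.2293] [-179.89    5.52 -175.56] 12.45
```

```bash
python3 -m jog '-0.02 -0.04 -0.01 0.06 -0.02 0.6 -1; 0 0 0 0.06 -0.02 0.6 -1; 0 0 0 0.06 -0.02 0.6 -1; 0 0 0 0.04 -0.01 0.42 -1; 0 0 0 0 0 0 -1'
python3 - <<'E'
from h import *
plan((.5672,-.0892,.105),-175.5,n=5,step=.25,tilt=-.1)
o,p,d=snap('wrist','w9.png'); C,ok=cloud('wrist',d,o)
a=np.radians(4.55); ex=np.array([np.cos(a),np.sin(a)]); ey=np.array([-ex[1],ex[0]])
L=C.copy(); q=C[...,:2]-np.array([.5697,-.017]); L[...,0]=q@ex; L[...,1]=q@ey
for r in list(range(130,260,8)): print(r,[ '%d,%d,%d'%tuple(1000*L[r,c]) for c in (220,236,250,265,290,315,330,338)])
E
```

```text
clock: 13.08
tool_pos: [0.5665, -0.0886, 0.1391]
orientation: [-180.0, 5.6, -175.4]
force: [-0.2, 0.6, -1.0]
opening: 0.0563
0 -0.02 0.02 0.02 0 0.25 -1; 0 0 0 0.02 -0.01 0.25 -1; 0 0 0 0.02 -0.01 0.25 -1; 0 0 0 0.01 0 0.1 -1; 0 0 0 0 0 0 -1
ends [ 0.5672 -0.0893  0.105 ] [-180.      5.73 -175.52] at [ 0.5665 -0.0886  0.1391] [-179.99    5.61 -175.41] 13.075
130 ['56,-131,0', '42,-131,0', '30,-132,0', '17,-132,0', '-3,-132,0', '-24,-132,0', '-37,-132,0', '-43,-132,-1']
138 ['57,-125,0', '43,-125,-1', '30,-125,0', '17,-125,0', '-3,-125,0', '-24,-125,0', '-37,-125,0', '-44,-126,0']
146 ['57,-118,1', '43,-118,0', '31,-118,-1', '17,-118,0', '-3,-118,0', '-25,-119,0', '-37,-119,0', '-44,-119,-1']
154 ['58,-111,0', '43,-111,0', '31,-111,-1', '17,-111,0', '-3,-111,0', '-25,-112,0', '-38,-112,-1', '-44,-112,0']
162 ['58,-104,0', '44,-104,0', '31,-104,0', '18,-104,-1', '-3,-105,0', '-25,-105,0', '-38,-105,0', '-44,-105,0']
170 ['58,-97,0', '37,-102,30', '25,-103,31', '13,-103,30', '-5,-103,28', '-25,-103,26', '-37,-101,13', '-45,-98,0']
178 ['38,-104,73', '27,-104,71', '17,-105,72', '7,-105,7
[... 525 characters left out ...]
-76,72', '14,-95,129', '7,-95,128', '0,-95,127', '-13,-95,127', '-26,-95,125', '-33,-95,126', '-41,-78,73']
226 ['40,-70,72', '12,-95,141', '5,-95,140', '-1,-95,140', '-13,-95,139', '-26,-95,138', '-33,-95,138', '-42,-73,73']
234 ['40,-64,74', '9,-94,151', '3,-95,152', '-3,-95,152', '-14,-95,151', '-26,-95,149', '-32,-95,148', '-36,-95,148']
242 ['14,-95,162', '7,-95,162', '1,-94,160', '-4,-95,160', '-15,-95,160', '-26,-94,158', '-32,-95,158', '-35,-95,158']
250 ['12,-94,170', '5,-94,170', '0,-94,169', '-5,-94,169', '-16,-95,168', '-26,-95,167', '-32,-95,167', '-35,-94,165']
258 ['11,-92,172', '5,-92,171', '0,-91,170', '-6,-92,170', '-16,-92,169', '-26,-91,167', '-32,-91,167', '-35,-91,167']
```

View pics/w9.png

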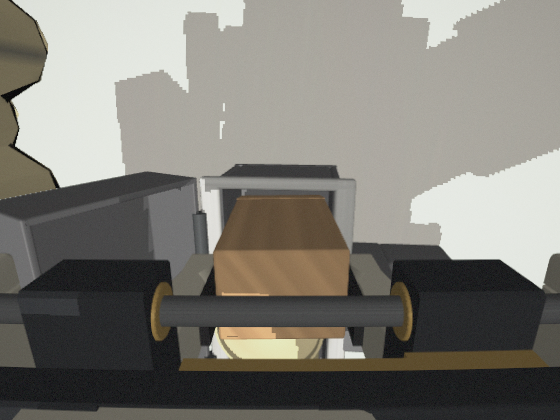

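```bash
python3 -m jog '0 0 0 0.02 0 0.25 -1; 0 0 0 0.02 0 0.25 -1; 0 0 0 0.02 0 0.25 -1; 0 0 0 0.01 0 0.1 -1; 0 0 0 0 0 0 -1'
```

```text
clock: 13.75
tool_pos: [0.5678, -0.0894, 0.1059]
orientation: [-180.0, 5.7, -175.5]
force: [-0.7, 0.1, -1.0]
opening: 0.0558
```

```bash
python3 -m jog '0 0 0 0.02 0 0.15 -1; 0 0 0 0.01 0 0.12 -1; 0 0 0 0 0 0.05 -1; 0 0 0 0 0 0 -1'
```

```text
clock: 14.25
tool_pos: [0.568, -0.0893, 0.0933]
orientation: [-180.0, 5.8, -175.5]
force: [0.1, -1.1, -1.7]
opening: 0.0557
```

```bash
python3 -m jog '0 0 0 0 0 0.05 -1; 0 0 0 0 0 0.03 -1; 0 0 0 0 0 0 -1'
python3 - <<'E'
from h import *
snap('wrist','w10.png');snap('side','s10.png')
E
```

```text
clock: 14.62
tool_pos: [0.5684, -0.0893, 0.0902]
orientation: [-180.0, 5.8, -175.5]
force: [0.0, 0.9, -1.7]
opening: 0.0561
```

View pics/w10.png

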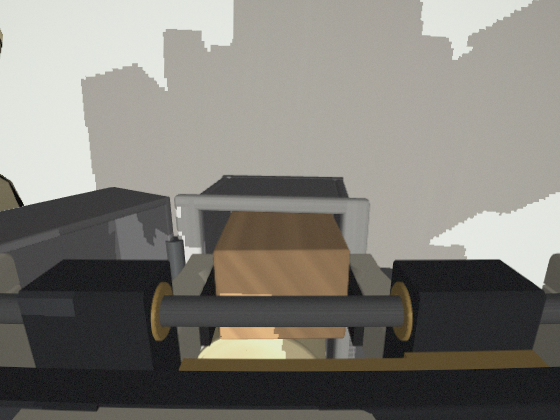

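View pics/s10.png

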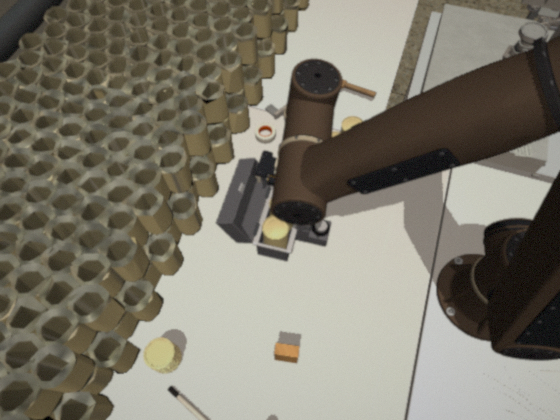

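```bash
python3 -m jog '0 0 0 0 0 0.05 -1; 0 0 0 0 0 0.02 -1; 0 0 0 0 0 0 -1'
```

```text
clock: 15.1
tool_pos: [0.5691, -0.0894, 0.0893]
orientation: [-180.0, 5.9, -175.4]
force: [-6.0, 0.5, 14.0]
opening: 0.0559
```

```bash
python3 -m jog '0 0 0 0 0 0 0.5; 0 0 0 0 0 0 0.5; 0 0 0 0 0 0 0.5; 0 0 0 0 0 0 0.5'
python3 - <<'E'
from h import *
snap('wrist','w11.png')
E
```

```text
clock: 15.6
tool_pos: [0.5689, -0.0892, 0.0875]
orientation: [-180.0, 5.8, -175.5]
force: [0.9, -1.1, 1.0]
opening: 0.0658
```

View pics/w11.png

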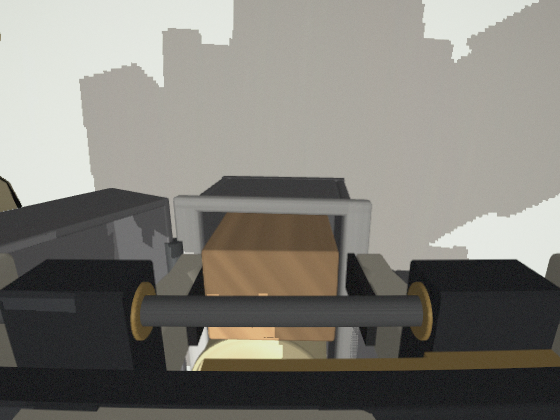

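```bash
python3 -m jog '0 0 0 -0.07 0 0 0.6; 0 0 0 -0.02 0 -0.2 0.6; 0 0 0 -0.04 0 -0.4 0.6; 0 0 0 -0.06 0 -0.6 0.6; 0 0 0 -0.08 0 -0.8 0.6; 0 0 0 -0.08 0 -0.8 0.6; 0 0 0 -0.08 0 -0.8 0.6; 0 0 0 0 0 0 0.6'
python3 - <<'E'
from h import *
o,p,d=snap('wrist','w12.png')
C,ok=cloud('wrist',d,o)
print(rect(C,ok,(.5754,-.0886),.045,.112,.126))
print([(np.round(b['location'],4).tolist(),round(b['score'],2)) for b in nets.boxes_of('thick_block_center','wrist')])
E
```

```text
clock: 16.65
tool_pos: [0.5728, -0.089, 0.2369]
orientation: [-180.0, 6.2, -175.4]
force: [-0.3, -0.4, -0.6]
opening: 0.0702
(3685, array([575.3, -78.4]), array([56.2, 69.3]), 5.1, 0.1177)
[([0.5771, -0.0969, 0.1193], 0.73), ([0.6435, -0.051, 0.0722], 0.18)]
```

View pics/w12.png

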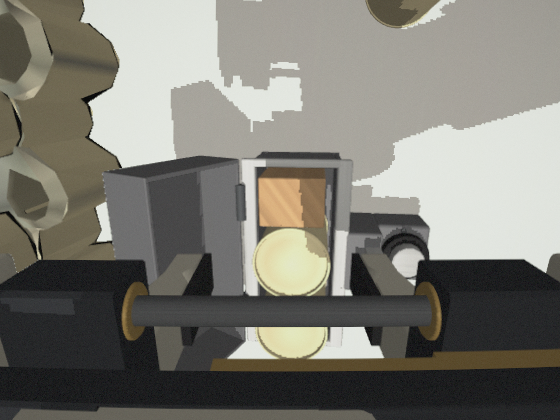

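```bash
python3 -m jog '0 0 0 0.5 0.6 -0.3 0.6; 0 0 0 0.5 0.9 0 0.6; 0 0 0 0.3 0.9 0 0.6; 0 0 0 0 0.9 0 0.6; 0 0 0 0 0.9 0 0.6; 0 0 0 0 0.9 0 0.6; 0 0 0 0 0.9 0 0.6; 0 0 0 0 0.4 0 0.6'
python3 - <<'E'
from h import *
for c in ['top','side']:
    o,p,d=snap(c,c+'13.png'); C,ok=cloud(c,d)
    m=ok&(np.abs(C[...,2]-.118)<.008)&(np.abs(C[...,0]-.575)<.04)&(np.abs(C[...,1]+.0886)<.03)
    q=C[m]; print(c,len(q),cv2.minAreaRect((q[:,:2]*1000).astype(np.float32)),np.percentile(q[:,2],[5,50,95]))
    m=(C[...,2]>.1)&(C[...,0]>.61)&(C[...,0]<.76)&(np.abs(C[...,1]+.01)<.12); q=C[m]
    print('lid',np.percentile(q,[1,99],axis=0))
    m=(np.abs(C[...,2]-.113)<.006)&(C[...,0]>.50)&(C[...,0]<.65)&(C[...,1]>-.06)&(C[...,1]<.1)
    n,l,st,ce=cv2.connectedComponentsWithStats(m.astype(np.uint8))
    for i in range(1,n):
        if st[i,4]>100: q=C[l==i]; print('can',len(q),cv2.minEnclosingCircle((q[:,:2]*1000).astype(np.float32)),np.median(q[:,2]))
print(ctrl.get_obs()['clock'],ctrl.get_obs()['force'])
E
```

```text
clock: 17.75
tool_pos: [0.4975, 0.1632, 0.2384]
orientation: [-179.9, 5.7, -175.4]
force: [0.6, -0.7, -0.5]
opening: 0.0701
top 345 ((574.1778564453125, -84.07598114013672), (56.808876037597656, 51.32349395751953), 6.328441143035889) [0.11171971 0.11674161 0.12158262]
lid [[ 0.63922206 -0.11129568  0.105702  ]
 [ 0.71778149  0.09309371  0.18026852]]
can 470 ((564.60595703125, 41.53899383544922), 35.69979476928711) 0.11087115129059832
can 454 ((570.9183959960938, -29.677324295043945), 35.617530822753906) 0.1111567174679221Traceback (most recent call last):
  File "<stdin>", line 5, in <module>
    return _quantile_unchecked(
        a, q, axis, out, overwrite_input, method, keepdims, weights)
    return _ureduce(a,
                    func=_quantile_ureduce_func,
    ...<5 lines>...
                    overwrite_input=overwrite_input,
                    method=method)
    r = func(a, **kwargs)
    result = _quantile(arr,
                       quantiles=q,
    ...<2 lines>...
                       out=out,
                       weights=wgt)
    slices_having_nans = np.isnan(arr[-1, ...])
                                  ~~~^^^^^^^^^
IndexError: index -1 is out of bounds for axis 0 with size 0
```

View pics/top13.png

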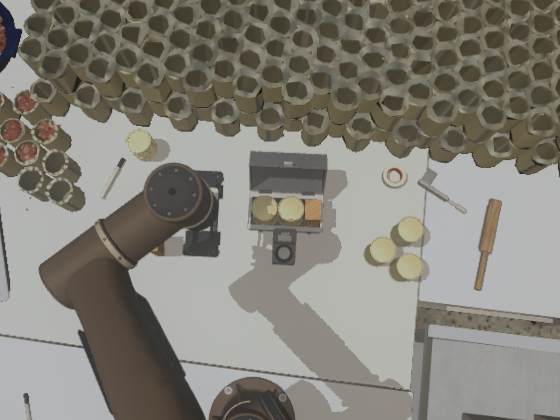

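View pics/side13.png

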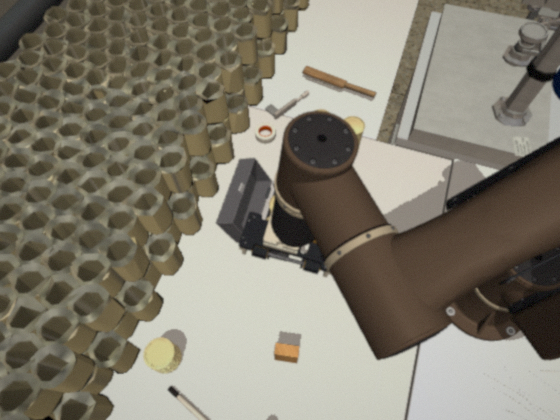

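```bash
python3 -c "
from plant import ctrl
print(ctrl.get_obs()['force'],ctrl.get_obs()['clock']);print(ctrl.close_job())"
```

```text
[-0.02643689 -1.04290194 -0.45150594] 17.85
the job is handed in; nothing more can be done
None
```

I pressed the release button about 7 mm (5.4 N measured), and the lid sprang open to its stop on its own. I then stood the thick block in the gap and handed the job in at 17.9 s of the 48 s.

I gripped the block across its 56 mm side. I lowered it with the gripper tilted about 6° so it stayed clear of the lid. The block touched the floor of the case at 14 N, and I released it and moved away.

**Last checks:**
- **Block:** the wrist camera put its top at 117.7 mm, where 118 mm means its foot is on the floor. That fits it standing upright, about 1 mm from the middle of the gap in the case's x direction; in y it was last measured before lowering, within about 1 mm. Later outline fits ran into the neighbouring can's top, so I didn't use their y values.
- **Lid:** the top view shows it in the same open position as before the placing.
- **Sample cans:** both still stand, with position readings changed by less than 1 mm.
- **Bystanders:** the cans and tape roll on the table look unmoved in the final top view, and the thin block in the side view. I judged this by eye and did not measure it.
- **Robot:** it stood clear of everything, with about 1 N on the force sensor.

The final side-camera measurement failed because the arm blocked its view of the block. The final position check therefore rests on the wrist and top cameras.

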